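Turn a tin and its board over together in a turnover cage and unmould the bar

ROBOT

A 6-joint arm with a two-finger parallel gripper is mounted at the origin on a cart in front of the work surface, level with it; the furniture and walls round the work are solid. World frame = base frame: x ahead of the robot, y to its left, z up, the work surface at z = 0. Lengths are in mm, angles in rad, forces in N, time in s.
With the tool pointing down it reaches from about 350 to 975 mm from the base axis. Payload 7.1 kg.
Tool frame: the origin (TCP) lies at the very end of the fingers, on their centre line; the grasp point (between the pads) lies 19 mm behind it (ctrl.tcp_to_grasp is the distance from the TCP to the grasp point, in mm); z points along the fingers, x is the direction in which the jaws open and shut, and the axes are right-handed (so a half turn about z gives the same grasp; the last joint's range is limited). The gripper opens to 88 mm and grips with 3 to 60 N. Pads are 20 mm wide; open, the fingers measure 115 mm over their backs; the gripper's body (75 mm by 178 mm) begins 61 mm behind the grasp point.
Start: joints at [1.217, 0.423, 1.63, -0, 1.089, -0.019], TCP at [205.331, 590.292, 222.675] pointing down, gripper open.
Joint ranges: [-3, 3], [-0.9, 2.11], [0.09, 2.58], [-1.31, 4.45], [0.11, 2.69], [-2.54, 2.54]. Speed limits (rad/s): [2.39, 2.39, 3.01, 3.14, 3.14, 3.14].

INTERFACE

Orientations are given as a rotation vector (axis times angle).
In Python, from workcell import get_obs, viewer, ctrl, masks_of gives the robot as it stands. The module is installed in compiled form; this text tells all that it offers.
- The arm moves only by the shell command python3 -m inch 'ROWS'. ROWS is JSON, a list of rows, each an object of numbers: "tx", "ty", "tz": the shift along the tool's x, y, z in cm; "ax", "ay", "az": the turn, a rotation vector about the tool's x, y, z in degrees; "jaw": the opening, from 0 (shut) to 1 (fully open). In form: [{"tx": .., "ty": .., "tz": .., "ax": .., "ay": .., "az": .., "jaw": ..}, ...]. A call has 1 to 12 rows; each row shifts and turns the commanded pose from where the row before left it, along the tool's axes as they then stand; what a row does not reach is not made up. A row lasts 1/8 s, in which the tool goes at most 62.5 mm and 10.7 degrees, less where a joint would pass 70% of its speed; a pose out of reach is approached as far as the arm can. A call is refused whole if a number of a shift passes 6.25 or a number of a turn 10.7, either way. A call with a gripper value outside its range is refused whole. The fingers move at their own pace and stop on an object; the grip force is fixed at half the most. Time passes only in rows, so rows that do not move let the fingers close. It gives the time, the measured TCP pose, the force and the opening at its end, in the units of the state.
- get_obs(): the state, without advancing time (a new reading comes with each control period).
- viewer.get_image(name): name is "side" or "top" or "wrist"; returns (picture, depth): 420x560x3 uint8, red, green, blue; 420x560 float32, mm along the optical axis (not along the pixel's ray), 0 where there is no reading.
- viewer.get_calibration(name): a dict with "fx", "fy", "cx", "cy" (pixels), "rvec" (rotation vector, rad) and "tvec" (3), from world to camera coordinates, as OpenCV has them. Camera axes: x right, y down, z forward; pixel columns grow to the right and rows downward; lengths in mm; the calibration is good to about 2 mm. A picture is of the moment at which its call begins: read the wrist's pose just before it. get_calibration takes no time and is no camera call; for the wrist camera it gives the pose at the moment of the call.
- ctrl.close_job(): hands the job in, once; it reports no verdict.
Trained networks look in the newest picture that a camera, given by its name, has taken for a name from the list of things; names that differ only in an ending like _2 or _b are one class to them, and where a whole thing is asked for, a point or a joint stands for the part that bears it (a point fixed in the world has none). Each returns a list of dicts, best first, with "score" (0 to 1); they miss things now and then, are a little off and sometimes report something else, mostly with a low value. They report only what shows in the picture. A call takes as long as a camera call.
- masks_of(camera, thing): "pixels" (420x560 bool, what is visible of it) and "location" ([column, row] in pixels, amid what is visible of it).
The state is a dict: "t": time; "qpos": joint angles; "qvel": joint speeds; "joint_torque": joint torques, N m; "ee_pos": TCP position; "orientation": TCP orientation; "ft_force": force on the tool from outside, world axes, zero at the start; "moment": the same for the moment, N m; "width": finger opening in mm.
Only numpy, scipy, OpenCV 4.12 (cv2) and the standard library are available. Lean on these libraries where they do the work, as an engineer would, in place of code of your own. Each camera call takes 0.05 s, during which the arm holds its last target. There are 200 camera calls.

TASK

The tin on the turnover stand's table holds a bar and is covered by an upside-down serving board. Without taking them apart, push tin and board together into the cage up to its stops, swing the cage right over by its handle, and draw the pair all the way back out onto the stand's table, tin now on top. Then lift the tin off and set it down flat on the counter clear of the board, so that the bar is left lying in the board on the stand's table; leave the other things on the counter where they are.

Things in the scene. Friction and masses are not known exactly. Their poses are not given: they have to be found in the camera images.
- stand: Fixed bare-steel turnover stand on a base plate 110 (x) x 480 (y) x 6 mm: a table at -y, a turning cage (y -96 to +152 mm), a bearing post at +y (y 157 to 179 mm, up to 102 mm high). Origin: on the counter below the middle of the pair's place in the cage (board_mid comes to y = 0 at the stops); z up, y along the axle, from the cage's open end to its closed end.
- cage (a joint): Turn of the cage about the axle, rad: 0 as found (handle towards the robot), pi turned right over (handle on the far side), hard stops at both. About 3 N at the handle lifts it, up and over the top; its weight then lets it sink, slowed, to the nearer stop and keeps it there.
- handle (a point): Middle of the cage's handle: black round bar 12 mm thick, 118 mm long, parallel to the axle and 96 mm from it, 48 mm clear of the cage's side wall, carried by two thin arms 110 mm apart. Turns with the cage. At stand y = 15 mm.
- axle (a point): Point on the axle straight above the stand's origin, 72 mm above the counter; axes as the stand's.
- table (a point): Middle of the stand's fixed table, on its top face 46.5 mm above the counter; axes as the stand's. The table is 100 mm wide and runs from y = -292 to -100 mm; two fences 12 mm high along its sides stand 78 mm apart inside, wider near the cage.
- tin: Open aluminium tin 58 (x) x 162 (y) x 40 mm (z), walls and bottom 3.5 mm. It stands on the stand's table at the start, long side along the stand's y. Origin: centre of the outside of its bottom; z towards its open mouth. About 0.2 kg.
- tin_mid (a point): Centre of the tin, 20 mm from its bottom; axes as the tin's.
- bar: White speckled bar 47 (x) x 152 (y) x 34 mm (z), loose in the tin (1.5 mm play all round, top 2 mm below the rim), hidden under the board at the start. Origin: centre of its underside as it lies there. About 0.2 kg.
- bar_mid (a point): Centre of the bar; axes as the bar's.
- board: Wooden board 73 (x) x 177 (y) x 14 mm, upside down on the tin. Its serving face has a recess 6 mm deep, 61 x 165 mm, that fits over the tin's rim with 1.5 mm play, not fastened. The pair is 48 mm high. Origin: centre of the serving face at its outer rim (6 mm below the tin's rim); z points away from that face: up at the start, down once turned over. 0.2 kg.
- board_mid (a point): Centre of the board, 7 mm from both faces; axes as the board's.
- shaker: Bystander: steel flour shaker, 61 mm across, 84 high, near the bearing post; origin at the centre of its underside.
- timer: Bystander: round wind-up kitchen timer, 63 mm across, 44 high; origin at the centre of its underside.
- brush: Bystander: pastry brush lying flat, 180x44x13 mm; origin at its middle on the counter.
- scraper: Bystander: bench scraper with a wooden handle lying flat, 107x152x20 mm, beside the stand; origin at its middle on the counter.
- tub: Bystander: small lidded plastic tub, 105x127x59 mm; origin at the centre of its underside.
- second_bar: Bystander: another, bare bar like the one in the tin, 47x152x34 mm, lying on the counter; origin at the centre of its underside.
- mould: Bystander: carved wooden sweet mould with a grip at one end, 236x62x26 mm; origin near its middle on the counter.
- tape: Bystander: roll of tape lying flat, 104 mm across, 25 high; origin at the centre of its underside.
- mouth (a point): Fixed point at the floor of the cage's open end; axes as the stand's. The cage is a channel 76 mm wide and 51 mm high inside, at both stops level with the table; its side walls flare out 7 mm each over the last 17 mm. Floor and ceiling have a slot 42 mm wide along the middle, from here to the closed end, where a finger reaches in from above. The cage's top face is 103 mm above the counter.
- gap (a point): Fixed point at the level of the channel's floor, in the middle of the free space behind the pair: two small stops at the side walls hold the pair's end at y = 88 mm and leave the middle free; the closing plate stands at y = 146 mm, so 58 mm are free along y, open to above through the slot. Axes as the stand's.

How it is judged:
By the outcome, as a careful person would: the job done as asked, in the order asked, and still so for the second after the job is handed in, with the robot touching nothing.
It also fails if it takes over 72 s, if anything falls off the work surface, if the arm or the gripper's body presses on something with over 40 N, if the wrist force passes 120 N, or if a joint passes its speed limit or range.

## Working session

There is one attempt and no reset: what is moved stays moved. The work goes in short steps, Python scripts to look and compute and a shell command to move; the robot and the scene stay as the last step left them, time stands still between calls to the robot, and variables do not carry over. Pictures are saved under pics/ and viewed, about 8 in all and at most 12, crops included, and the job is handed in when it is done.

```bash
mkdir -p pics; cat > h.py <<'E'
import numpy as np,cv2
from workcell import get_obs,viewer,ctrl,masks_of
from scipy.spatial.transform import Rotation as R
def shot(n):
    c=viewer.get_calibration(n); im,d=viewer.get_image(n); return im,d,c
def cloud(d,c):
    v,u=np.mgrid[0:d.shape[0],0:d.shape[1]]
    P=np.stack([(u-c['cx'])/c['fx']*d,(v-c['cy'])/c['fy']*d,d],-1)
    M=R.from_rotvec(np.ravel(c['rvec'])).as_matrix()
    return (P-np.ravel(c['tvec']))@M
def save(im,n): cv2.imwrite('pics/'+n,im[...,::-1])
E
python3 - <<'E'
from h import *
o=get_obs();print(o['ee_pos'],o['orientation'],o['t'])
ims=[]
for n in('side','top'):
    im,d,c=shot(n);P=cloud(d,c);ims.append(im)
    print(n,'cam',-R.from_rotvec(np.ravel(c['rvec'])).as_matrix().T@np.ravel(c['tvec']))
    for t in['stand','handle','board','tin','table','shaker','timer','brush','scraper','tub','second_bar','mould','tape']:
        for m in masks_of(n,t)[:1]:
            Q=P[m['pixels']&(d>0)]
            if len(Q)==0: continue
            r=cv2.minAreaRect(Q[:,:2].astype(np.float32))
            print(t,round(m['score'],2),np.round(m['location']),len(Q),np.round(np.median(Q,0)),'z',np.round(np.percentile(Q[:,2],[5,95])),'rect',np.round(r[0]),np.round(r[1]),round(r[2],1))
    save(im,n+'0.png')
E
```

```text
[205.13137473 589.785092   221.91099907] [ 2.55980008e+00  1.81977432e+00 -1.99626024e-03] 0.0
side cam [  229.04162598 -1115.40840653   669.57297168]
stand 0.74 [266. 227.] 4678 [519. -28.  49.] z [  6. 106.] rect [550.  77.] [715. 209.] 84.9
handle 0.78 [260. 209.] 2116 [526.  56.  81.] z [ 45. 107.] rect [560. 129.] [453. 211.] 80.0
board 0.64 [295. 247.] 1495 [ 547. -199.   97.] z [87. 99.] rect [ 579. -107.] [345. 124.] 72.2
tin 0.96 [297. 270.] 385 [ 535. -257.   62.] z [51. 76.] rect [ 546. -188.] [153.  64.] 88.4
table 0.81 [267. 224.] 4620 [519. -30.  49.] z [  6. 106.] rect [548.  78.] [715. 203.] 84.0
shaker 0.58 [273. 180.] 313 [634. 233.  76.] z [20. 88.] rect [627. 244.] [329.  57.] 66.8
timer 0.96 [225. 317.] 686 [ 369. -310.   26.] z [ 7. 44.] rect [ 374. -280.] [100.  61.] 79.5
brush 0.95 [389. 262.] 509 [ 797. -217.   12.] z [ 5. 15.] rect [ 806. -183.] [176.  48.] 79.2
scraper 0.56 [222. 270.] 1625 [ 395. -106.    9.] z [ 4. 21.] rect [395. -83.] [116. 182.] 10.3
tub 0.61 [363. 215.] 1275 [795. -44.  60.] z [11. 63.] rect [802. -17.] [138. 123.] 62.4
second_bar 0.8
[... 814 characters left out ...]
48.  81.] z [18. 86.] rect [640. 264.] [86. 63.] 46.8
timer 0.91 [385. 290.] 383 [ 373. -292.   26.] z [19. 42.] rect [ 372. -294.] [57. 56.] 44.6
brush 0.87 [353. 139.] 577 [ 799. -206.    9.] z [ 2. 14.] rect [ 796. -183.] [172.  40.] 88.2
scraper 0.73 [312. 284.] 2037 [396. -97.   6.] z [-0. 19.] rect [395. -96.] [105. 151.] 10.9
tub 0.67 [284. 132.] 1520 [804. -13.  58.] z [53. 62.] rect [809.  -9.] [143. 115.] 78.1
second_bar 0.96 [236. 138.] 931 [791. 123.  33.] z [14. 38.] rect [795. 124.] [ 50. 148.] 2.3
mould 0.7 [406. 188.] 1803 [ 658. -359.   24.] z [ 7. 30.] rect [ 674. -364.] [241.  73.] 2.1
tape 0.85 [158. 287.] 741 [366. 301.  22.] z [-3. 27.] rect [369. 298.] [107. 105.] 13.6
```

```bash
python3 - <<'E'
from h import *
im,d,c=shot('top');P=cloud(d,c)
save(cv2.resize(im[90:330,120:460],None,fx=2.3,fy=2.3,interpolation=cv2.INTER_CUBIC),'top1.png')
def rect(Q,n):
    r=cv2.minAreaRect(Q[:,:2].astype(np.float32));print(n,len(Q),np.round(r[0],1),np.round(r[1],1),round(r[2],2),'z',np.round(np.median(Q[:,2]),1))
X,Y,Z=P[...,0],P[...,1],P[...,2]
reg=(X>440)&(X<640)&(Y>-300)&(Y<230)
ct=reg&(Z>98)&(Z<108)&(Y>-60); rect(P[ct],'cagetop')
bt=reg&(Z>88)&(Z<99)&(Y<-80); rect(P[bt],'board')
# line fit of mid x as function of y
for nm,m in(('cage',ct),('board',bt)):
    ys=Y[m];xs=X[m];B=np.arange(ys.min()+8,ys.max()-8,8);L=[]
    for b in B:
        q=xs[(ys>=b)&(ys<b+8)]
        if len(q)>8:L.append((b+4,(q.min()+q.max())/2,np.ptp(q)))
    L=np.array(L);p=np.polyfit(L[:,0],L[:,1],1);print(nm,p,np.degrees(np.arctan(p[0])),'w',np.median(L[:,2]),ys.min(),ys.max())
hm=(X>400)&(X<470)&(Y>-60)&(Y<140)&(Z>50)&(Z<90); rect(P[hm],'handle')
base=(Z>2)&(Z<12)&(X>460)&(X<620)&(Y>-300)&(Y<240);
E
ls pics
```

```text
cagetop 1464 [550.   68.9] [ 84.8 254.9] 0.45 z 102.3
board 1793 [ 553.3 -178.3] [176.3  73.7] 88.22 z 94.3
cage [-4.63625922e-03  5.50794424e+02] -0.2656361827104091 w 82.37177661762229 -58.72395832812242 196.46708325887215
board [3.34017756e-02 5.59043378e+02] 1.9130695258159476 w 71.78294756051605 -266.8270294271649 -89.9971566674782
handle 214 [458.8  34. ] [ 18.9 113.6] 0.81 z 76.5
side0.png
top0.png
top1.png
```

View pics/top1.png

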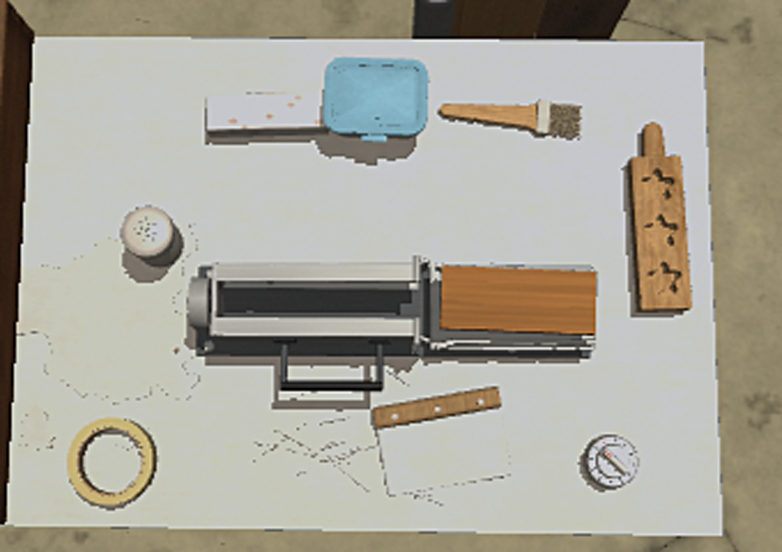

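View pics/side0.png

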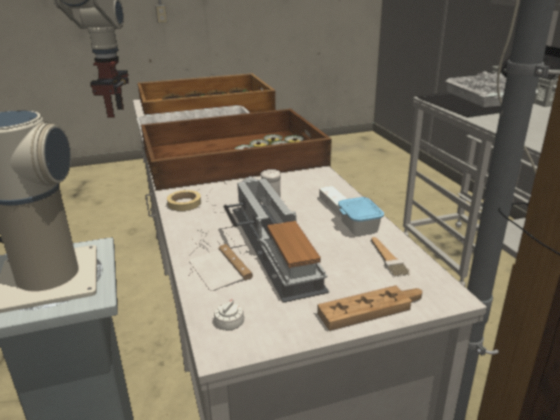

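Top view: the cage lies along world y with its handle towards the robot. The pair is on the table at about (553, -178), and the far-side counter around (690, -170) is free. Next I turn the jaws to world x and go over the stand.

```bash
python3 -m inch '[{"az":10.117},{"az":10.117},{"az":10.117},{"az":10.117},{"az":10.117},{"az":10.117},{"az":10.117},{"tx":2.65,"ty":5.3},{"tx":2.65,"ty":5.3},{"tx":2.65,"ty":5.3},{"tx":2.65,"ty":5.3},{"tx":2.65,"ty":5.3}]'; python3 -m inch '[{"tx":2.65,"ty":5.3},{"tx":2.65,"ty":5.3},{"tx":2.65,"ty":5.3},{"tx":2.65,"ty":5.3},{"tx":2.65,"ty":5.3},{"tx":2.65,"ty":5.3},{"tx":2.65,"ty":5.3},{"tx":2.65,"ty":5.3},{"tz":-4,"jaw":0},{"tz":-4,"jaw":0},{"jaw":0}]'
python3 - <<'E'
from h import *
o=get_obs();print(o['t'],o['ee_pos'],o['orientation'])
im,d,c=shot('wrist');P=cloud(d,c);save(im,'w0.png');np.savez('w0.npz',P=P)
print(-R.from_rotvec(np.ravel(c['rvec'])).as_matrix().T@np.ravel(c['tvec']))
E
```

```text
1.45 [205.33920283 590.29696997 222.67525844] [-2.56049886e+00 -1.82021387e+00 -4.78140646e-06]
[139.12835161 614.10382598 385.25650966]$[0]: bad value
$[0]: bad value
```

View pics/w0.png

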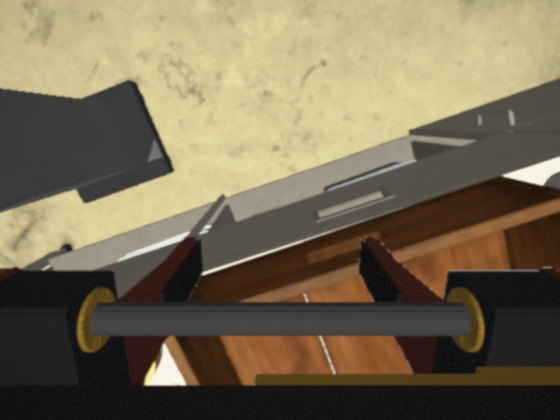

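The arm has not moved, because each row needs all its keys. The picture shows only the start region (a crate to the left of the counter).

```bash
python3 -m inch '[{"tx":0,"ty":0,"tz":0,"ax":0,"ay":0,"az":10.117,"jaw":1},{"tx":0,"ty":0,"tz":0,"ax":0,"ay":0,"az":10.117,"jaw":1},{"tx":0,"ty":0,"tz":0,"ax":0,"ay":0,"az":10.117,"jaw":1},{"tx":0,"ty":0,"tz":0,"ax":0,"ay":0,"az":10.117,"jaw":1},{"tx":0,"ty":0,"tz":0,"ax":0,"ay":0,"az":10.117,"jaw":1},{"tx":0,"ty":0,"tz":0,"ax":0,"ay":0,"az":10.117,"jaw":1},{"tx":0,"ty":0,"tz":0,"ax":0,"ay":0,"az":10.117,"jaw":1}]'
```

```text
t: 2.38
ee_pos: [205.3, 590.3, 222.7]
orientation: [-3.142, 0.009, 0.0]
ft_force: [-0.4, 0.2, -0.1]
width: 87.9
```

```bash
python3 -m inch '[{"tx":2.65,"ty":5.3,"tz":0,"ax":0,"ay":0,"az":0,"jaw":1},{"tx":2.65,"ty":5.3,"tz":0,"ax":0,"ay":0,"az":0,"jaw":1},{"tx":2.65,"ty":5.3,"tz":0,"ax":0,"ay":0,"az":0,"jaw":1},{"tx":2.65,"ty":5.3,"tz":0,"ax":0,"ay":0,"az":0,"jaw":1},{"tx":2.65,"ty":5.3,"tz":0,"ax":0,"ay":0,"az":0,"jaw":1},{"tx":2.65,"ty":5.3,"tz":0,"ax":0,"ay":0,"az":0,"jaw":1},{"tx":2.65,"ty":5.3,"tz":0,"ax":0,"ay":0,"az":0,"jaw":1},{"tx":2.65,"ty":5.3,"tz":0,"ax":0,"ay":0,"az":0,"jaw":1},{"tx":2.65,"ty":5.3,"tz":-3,"ax":0,"ay":0,"az":0,"jaw":0},{"tx":2.65,"ty":5.3,"tz":-3,"ax":0,"ay":0,"az":0,"jaw":0},{"tx":2.65,"ty":5.3,"tz":-3,"ax":0,"ay":0,"az":0,"jaw":0},{"tx":2.65,"ty":5.3,"tz":-3,"ax":0,"ay":0,"az":0,"jaw":0}]'
python3 - <<'E'
from h import *
o=get_obs();print(o['t'],o['ee_pos'],o['orientation'])
im,d,c=shot('wrist');P=cloud(d,c);save(im,'w1.png');np.savez('w1.npz',P=P)
print(-R.from_rotvec(np.ravel(c['rvec'])).as_matrix().T@np.ravel(c['tvec']))
E
```

```text
t: 3.88
ee_pos: [517.6, -35.1, 336.9]
orientation: [-3.142, 0.001, -0.001]
ft_force: [0.9, 0.7, -1.1]
width: 51.0
3.875 [517.60265318 -35.05901265 336.87379363] [-3.14152471e+00  5.11328990e-04 -1.19870902e-03]
[518.33064626  36.39389581 499.45772101]
```

View pics/w1.png

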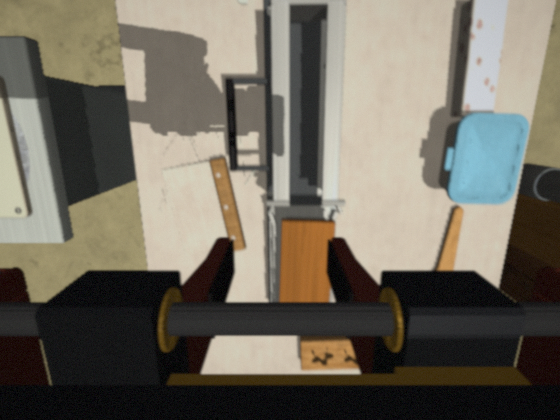

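Here +y is up in the picture and +x is right. The slot runs up the middle (column ~310), the handle is at columns 230-265 with rows 78-170, and the board is at columns 280-333. I'll measure the axis from this depth picture.

```bash
python3 - <<'E'
from h import *
P=np.load('w1.npz')['P'][:240];X,Y,Z=P[...,0],P[...,1],P[...,2]
def rows(nm,m,b=6):
    ys=Y[m];xs=X[m];L=[]
    for y in np.arange(ys.min()+4,ys.max()-4,b):
        q=xs[(ys>=y)&(ys<y+b)]
        if len(q)>3:L.append((y+b/2,q.min(),q.max()))
    L=np.array(L)
    for k,e in((1,'lo'),(2,'hi')):
        med=np.median(L[:,k]);g=abs(L[:,k]-med)<8
        p=np.polyfit(L[g,0],L[g,k],1);print(nm,e,'x@y0 %.1f slope %.2f deg, n%d'%(p[1],np.degrees(p[0]),g.sum()))
    print(nm,'y',np.round([ys.min(),ys.max()],1),'z',np.median(Z[m]),'xmed',np.median(xs))
top=(Z>98)&(Z<108)&(X>490)&(X<620)&(Y>-90)&(Y<180)
rows('cagetop',top)
rows('slotL',top&(X<552));rows('slotR',top&(X>552))
h=(Z>60)&(Z<85)&(X>440)&(X<475)&(Y>-60)&(Y<120);rows('handle',h)
b=(Z>89)&(Z<99)&(X>500)&(X<600)&(Y<-85);rows('board',b)
f=(Z>53)&(Z<62)&(Y<-95);rows('fences',f&(X>490)&(X<620))
E
```

```text
cagetop lo x@y0 508.5 slope -0.10 deg, n38
cagetop hi x@y0 592.0 slope -0.41 deg, n38
cagetop y [-75.1 169.8] z 103.01379255010396 xmed 563.0631320809989
slotL lo x@y0 508.5 slope -0.10 deg, n38
slotL hi x@y0 528.1 slope -0.30 deg, n38
slotL y [-75.1 169.8] z 103.0810614607506 xmed 518.2072214941458
slotR lo x@y0 571.6 slope -0.36 deg, n39
slotR hi x@y0 592.1 slope -0.45 deg, n38
slotR y [-74.  169.7] z 102.95627595472999 xmed 581.2228062383552
handle lo x@y0 449.1 slope -0.24 deg, n19
handle hi x@y0 460.0 slope -0.33 deg, n16
handle y [-22.8  94.6] z 77.10862817149757 xmed 455.8693191799797
board lo x@y0 519.4 slope 0.04 deg, n4
board hi x@y0 593.0 slope 0.96 deg, n4
board y [-116.7  -87.3] z 95.03246717127085 xmed 554.5742174824409
fences lo x@y0 492.5 slope -6.55 deg, n5
fences hi x@y0 503.3 slope -3.81 deg, n4
fences y [-130.   -95.1] z 58.458458661109944 xmed 509.1046164297983
```

```bash
python3 -m inch '[{"tx":0.68,"ty":5.5,"tz":0,"ax":0,"ay":0,"az":0,"jaw":0},{"tx":0.68,"ty":5.5,"tz":0,"ax":0,"ay":0,"az":0,"jaw":0},{"tx":0.68,"ty":5.5,"tz":0,"ax":0,"ay":0,"az":0,"jaw":0},{"tx":0.68,"ty":5.5,"tz":0,"ax":0,"ay":0,"az":0,"jaw":0},{"tx":0.68,"ty":5.5,"tz":0,"ax":0,"ay":0,"az":0,"jaw":0},{"tx":0,"ty":0,"tz":5.5,"ax":0,"ay":0,"az":0,"jaw":0},{"tx":0,"ty":0,"tz":5.5,"ax":0,"ay":0,"az":0,"jaw":0},{"tx":0,"ty":0,"tz":5.5,"ax":0,"ay":0,"az":0,"jaw":0},{"tx":0,"ty":0,"tz":5.5,"ax":0,"ay":0,"az":0,"jaw":0},{"tx":0,"ty":0,"tz":2.75,"ax":0,"ay":0,"az":0,"jaw":0},{"tx":0,"ty":0,"tz":2.75,"ax":0,"ay":0,"az":0,"jaw":0}]'
```

```text
t: 5.3
ee_pos: [550.8, -307.8, 59.1]
orientation: [-3.141, -0.0, 0.001]
ft_force: [-0.4, 0.3, -0.2]
width: 0.7
```

```bash
python3 -m inch '[{"tx":0,"ty":-2,"tz":0,"ax":0,"ay":0,"az":0,"jaw":0},{"tx":0,"ty":-1.0,"tz":0,"ax":0,"ay":0,"az":0,"jaw":0},{"tx":0,"ty":-1.5,"tz":0,"ax":0,"ay":0,"az":0,"jaw":0},{"tx":0,"ty":-1.5,"tz":0,"ax":0,"ay":0,"az":0,"jaw":0},{"tx":0,"ty":-1.5,"tz":0,"ax":0,"ay":0,"az":0,"jaw":0},{"tx":0,"ty":-1.5,"tz":0,"ax":0,"ay":0,"az":0,"jaw":0},{"tx":0,"ty":-1.5,"tz":0,"ax":0,"ay":0,"az":0,"jaw":0},{"tx":0,"ty":-1.5,"tz":0,"ax":0,"ay":0,"az":0,"jaw":0}]'
python3 - <<'E'
from h import *
im,d,c=shot('side');P=cloud(d,c);print(get_obs()['ft_force'])
save(cv2.resize(im[130:330,180:400],None,fx=3,fy=3,interpolation=cv2.INTER_CUBIC),'s1.png')
E
```

```text
t: 6.3
ee_pos: [552.3, -188.2, 62.1]
orientation: [3.14, 0.001, 0.005]
ft_force: [0.5, -6.3, 2.7]
width: 0.7
[ 0.02456341  1.65715189 -0.02272498]
```

View pics/s1.png

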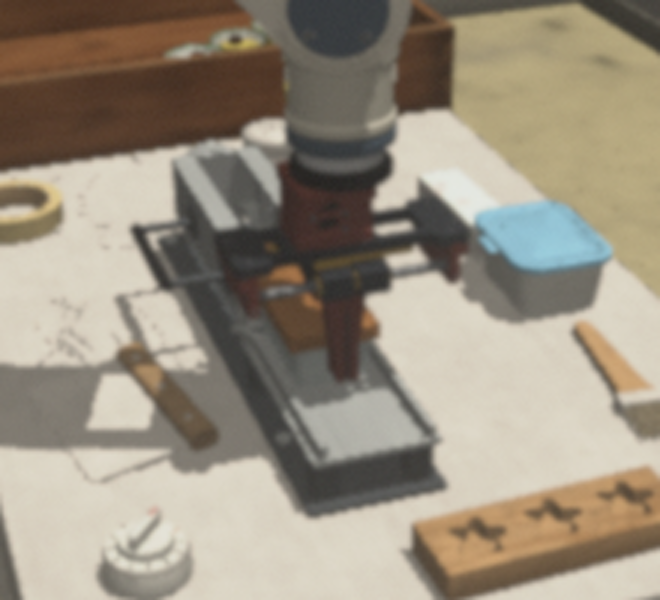

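The pair is sliding straight into the cage, with the board still on the tin and the finger behind it at about (345, 365).

```bash
python3 -m inch '[{"tx":0,"ty":-1.4,"tz":0,"ax":0,"ay":0,"az":0,"jaw":0},{"tx":0,"ty":-1.4,"tz":0,"ax":0,"ay":0,"az":0,"jaw":0},{"tx":0,"ty":-1.4,"tz":0,"ax":0,"ay":0,"az":0,"jaw":0},{"tx":0,"ty":-1.4,"tz":0,"ax":0,"ay":0,"az":0,"jaw":0},{"tx":0,"ty":-1.4,"tz":0,"ax":0,"ay":0,"az":0,"jaw":0},{"tx":0,"ty":-1.2,"tz":0,"ax":0,"ay":0,"az":0,"jaw":0},{"tx":0,"ty":-1.0,"tz":0,"ax":0,"ay":0,"az":0,"jaw":0},{"tx":0,"ty":-0.6,"tz":0,"ax":0,"ay":0,"az":0,"jaw":0},{"tx":0,"ty":0,"tz":0,"ax":0,"ay":0,"az":0,"jaw":0}]'
```

```text
t: 7.48
ee_pos: [551.4, -89.7, 61.3]
orientation: [3.142, 0.001, 0.002]
ft_force: [0.2, -1.3, 1.0]
width: 0.5
```

```bash
python3 -m inch '[{"tx":0,"ty":-0.4,"tz":0,"ax":0,"ay":0,"az":0,"jaw":0},{"tx":0,"ty":-0.3,"tz":0,"ax":0,"ay":0,"az":0,"jaw":0},{"tx":0,"ty":-0.2,"tz":0,"ax":0,"ay":0,"az":0,"jaw":0},{"tx":0,"ty":-0.1,"tz":0,"ax":0,"ay":0,"az":0,"jaw":0}]';python3 -m inch '[{"tx":0,"ty":-0.1,"tz":0,"ax":0,"ay":0,"az":0,"jaw":0},{"tx":0,"ty":-0.1,"tz":0,"ax":0,"ay":0,"az":0,"jaw":0}]'
```

```text
t: 7.98
ee_pos: [551.5, -81.0, 61.2]
orientation: [3.14, 0.0, 0.002]
ft_force: [-0.3, -8.3, 3.7]
width: 0.6
t: 8.22
ee_pos: [551.6, -79.5, 61.2]
orientation: [3.14, 0.001, 0.002]
ft_force: [0.2, -13.8, 3.7]
width: 0.5
```

```bash
python3 -m inch '[{"tx":0,"ty":-0.1,"tz":0,"ax":0,"ay":0,"az":0,"jaw":0},{"tx":0,"ty":-0.1,"tz":0,"ax":0,"ay":0,"az":0,"jaw":0},{"tx":0,"ty":0,"tz":0,"ax":0,"ay":0,"az":0,"jaw":0}]'
```

```text
t: 8.6
ee_pos: [551.6, -79.5, 61.3]
orientation: [3.137, 0.002, 0.002]
ft_force: [-1.4, -21.1, 4.0]
width: 0.3
```

The force rose to 21 N with no further advance, at y = -79.5 where the stops should be. The pair is home. I back off and go to the handle.

```bash
python3 -m inch '[{"tx":0,"ty":2.5,"tz":0,"ax":0,"ay":0,"az":0,"jaw":0},{"tx":0,"ty":2.5,"tz":0,"ax":0,"ay":0,"az":0,"jaw":0},{"tx":0,"ty":0,"tz":-5.3,"ax":0,"ay":0,"az":0,"jaw":0},{"tx":0,"ty":0,"tz":-5.3,"ax":0,"ay":0,"az":0,"jaw":0},{"tx":0,"ty":0,"tz":-5.3,"ax":0,"ay":0,"az":0,"jaw":0},{"tx":-2.4,"ty":-4,"tz":0,"ax":0,"ay":0,"az":0,"jaw":0.45},{"tx":-2.4,"ty":-4,"tz":0,"ax":0,"ay":0,"az":0,"jaw":0.45},{"tx":-2.4,"ty":-4,"tz":0,"ax":0,"ay":0,"az":0,"jaw":0.45},{"tx":-2.4,"ty":-4,"tz":0,"ax":0,"ay":0,"az":0,"jaw":0.45},{"tx":0,"ty":0,"tz":0,"ax":0,"ay":0,"az":0,"jaw":0.45},{"tx":0,"ty":0,"tz":0,"ax":0,"ay":0,"az":0,"jaw":0.45}]'
```

```text
t: 9.98
ee_pos: [455.3, 33.9, 219.8]
orientation: [-3.142, -0.001, -0.001]
ft_force: [0.1, 0.9, -0.1]
width: 39.5
```

```bash
python3 -m inch '[{"tx":-0.05,"ty":0,"tz":5,"ax":0,"ay":0,"az":0,"jaw":0.45},{"tx":0,"ty":0,"tz":5,"ax":0,"ay":0,"az":0,"jaw":0.45},{"tx":0,"ty":0,"tz":3.5,"ax":0,"ay":0,"az":0,"jaw":0.45},{"tx":0,"ty":0,"tz":2,"ax":0,"ay":0,"az":0,"jaw":0.45},{"tx":0,"ty":0,"tz":1.2,"ax":0,"ay":0,"az":0,"jaw":0.45},{"tx":0,"ty":0,"tz":0,"ax":0,"ay":0,"az":0,"jaw":0.45},{"tx":0,"ty":0,"tz":0,"ax":0,"ay":0,"az":0,"jaw":0},{"tx":0,"ty":0,"tz":0,"ax":0,"ay":0,"az":0,"jaw":0},{"tx":0,"ty":0,"tz":0,"ax":0,"ay":0,"az":0,"jaw":0},{"tx":0,"ty":0,"tz":0,"ax":0,"ay":0,"az":0,"jaw":0}]'
```

```text
t: 11.22
ee_pos: [453.1, 33.8, 53.0]
orientation: [3.141, 0.0, -0.004]
ft_force: [-4.0, -0.0, 6.9]
width: 11.3
```

```bash
python3 -m inch '[{"tx":0.15,"ty":0,"tz":-1.67,"ax":0,"ay":0,"az":0,"jaw":0},{"tx":0.43,"ty":0,"tz":-1.62,"ax":0,"ay":0,"az":0,"jaw":0},{"tx":0.71,"ty":0,"tz":-1.52,"ax":0,"ay":0,"az":0,"jaw":0},{"tx":0.96,"ty":0,"tz":-1.37,"ax":0,"ay":0,"az":0,"jaw":0},{"tx":1.18,"ty":0,"tz":-1.18,"ax":0,"ay":0,"az":0,"jaw":0},{"tx":1.37,"ty":0,"tz":-0.96,"ax":0,"ay":0,"az":0,"jaw":0}]'
```

```text
t: 11.98
ee_pos: [492.0, 33.9, 135.0]
orientation: [3.141, 0.0, -0.035]
ft_force: [-30.5, -2.0, 28.7]
width: 11.3
```

```bash
python3 -m inch '[{"tx":0,"ty":0,"tz":0,"ax":0,"ay":0,"az":0,"jaw":0},{"tx":0,"ty":0,"tz":0,"ax":0,"ay":0,"az":0,"jaw":0}]'
python3 - <<'E'
from h import *
o=get_obs();print(o['ee_pos'],o['ft_force'],o['moment'])
im,d,c=shot('top');P=cloud(d,c)
print(o['t'])
im2,d2,c2=shot('side')
a=cv2.resize(im[150:300,180:330],None,fx=2.6,fy=2.6);b=cv2.resize(im2[130:280,190:340],None,fx=2.6,fy=2.6)
save(np.hstack([a,b]),'t2.png')
E
```

```text
t: 12.22
ee_pos: [495.6, 33.8, 136.9]
orientation: [3.141, 0.001, -0.022]
ft_force: [-27.1, -0.6, 38.1]
width: 11.0
[495.58277751  33.80729901 136.91953203] [-27.06402709  -0.56460937  38.10447927] [-0.04175317  4.83720636  0.03735576]
12.225
```

View pics/t2.png

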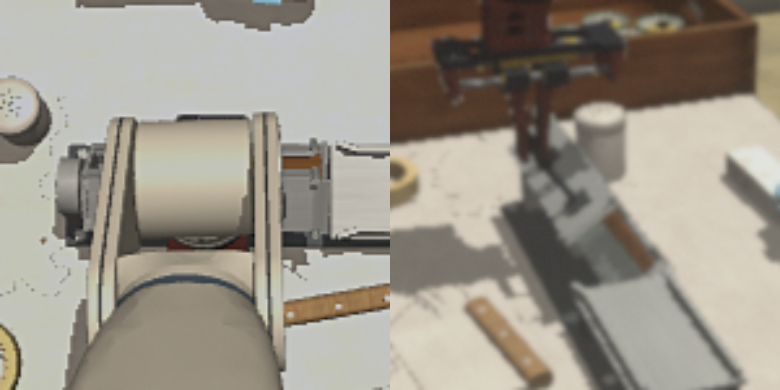

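The cage is swinging freely: its tangential force is about 0. There is a 45 N radial load because my arc is a little tight, so I ease outward before going on.

```bash
python3 -m inch '[{"tx":-0.3,"ty":0,"tz":-0.1,"ax":0,"ay":0,"az":0,"jaw":0},{"tx":0,"ty":0,"tz":-0.1,"ax":0,"ay":0,"az":0,"jaw":0},{"tx":0,"ty":0,"tz":0,"ax":0,"ay":0,"az":0,"jaw":0}]'
```

```text
t: 12.7
ee_pos: [496.7, 33.8, 137.9]
orientation: [3.141, 0.001, -0.008]
ft_force: [-8.5, -0.2, 7.4]
width: 10.8
```

```bash
python3 -m inch '[{"tx":0.9,"ty":0,"tz":-0.55,"ax":0,"ay":0,"az":0,"jaw":0},{"tx":0.91,"ty":0,"tz":-0.43,"ax":0,"ay":0,"az":0,"jaw":0},{"tx":0.82,"ty":0,"tz":-0.25,"ax":0,"ay":0,"az":0,"jaw":0},{"tx":0.82,"ty":0,"tz":-0.19,"ax":0,"ay":0,"az":0,"jaw":0},{"tx":0,"ty":0,"tz":0,"ax":0,"ay":0,"az":0,"jaw":0},{"tx":0,"ty":0,"tz":0,"ax":0,"ay":0,"az":0,"jaw":0}]'
```

```text
t: 13.45
ee_pos: [533.5, 33.5, 152.5]
orientation: [3.141, 0.001, -0.001]
ft_force: [-2.8, -1.6, 5.9]
width: 11.2
```

Forces are low now. Continuing over the top.

```bash
python3 -m inch '[{"tx":0.85,"ty":0,"tz":-0.12,"ax":0,"ay":0,"az":0,"jaw":0},{"tx":0.86,"ty":0,"tz":-0.05,"ax":0,"ay":0,"az":0,"jaw":0},{"tx":0.86,"ty":0,"tz":0.04,"ax":0,"ay":0,"az":0,"jaw":0},{"tx":0.85,"ty":0,"tz":0.12,"ax":0,"ay":0,"az":0,"jaw":0},{"tx":0.83,"ty":0,"tz":0.19,"ax":0,"ay":0,"az":0,"jaw":0},{"tx":0.82,"ty":0,"tz":0.25,"ax":0,"ay":0,"az":0,"jaw":0},{"tx":0,"ty":0,"tz":0,"ax":0,"ay":0,"az":0,"jaw":0},{"tx":0,"ty":0,"tz":0,"ax":0,"ay":0,"az":0,"jaw":0}]'
```

```text
t: 14.45
ee_pos: [585.2, 33.6, 147.6]
orientation: [3.141, -0.0, 0.001]
ft_force: [-0.5, -3.5, -0.9]
width: 11.2
```

```bash
python3 -m inch '[{"tx":0.8,"ty":0,"tz":0.33,"ax":0,"ay":0,"az":0,"jaw":0},{"tx":0.76,"ty":0,"tz":0.4,"ax":0,"ay":0,"az":0,"jaw":0},{"tx":0.72,"ty":0,"tz":0.47,"ax":0,"ay":0,"az":0,"jaw":0},{"tx":0.68,"ty":0,"tz":0.51,"ax":0,"ay":0,"az":0,"jaw":0},{"tx":0.63,"ty":0,"tz":0.58,"ax":0,"ay":0,"az":0,"jaw":0},{"tx":0.58,"ty":0,"tz":0.63,"ax":0,"ay":0,"az":0,"jaw":0},{"tx":0.52,"ty":0,"tz":0.68,"ax":0,"ay":0,"az":0,"jaw":0},{"tx":0.46,"ty":0,"tz":0.72,"ax":0,"ay":0,"az":0,"jaw":0},{"tx":0,"ty":0,"tz":0,"ax":0,"ay":0,"az":0,"jaw":0},{"tx":0,"ty":0,"tz":0,"ax":0,"ay":0,"az":0,"jaw":0}]'
```

```text
t: 15.7
ee_pos: [635.6, 33.9, 103.9]
orientation: [-3.141, 0.0, 0.002]
ft_force: [-4.4, -1.1, -2.7]
width: 11.0
```

```bash
python3 -m inch '[{"tx":0.39,"ty":0,"tz":0.75,"ax":0,"ay":0,"az":0,"jaw":0},{"tx":0.33,"ty":0,"tz":0.78,"ax":0,"ay":0,"az":0,"jaw":0},{"tx":0.25,"ty":0,"tz":0.81,"ax":0,"ay":0,"az":0,"jaw":0},{"tx":0.18,"ty":0,"tz":0.83,"ax":0,"ay":0,"az":0,"jaw":0},{"tx":0,"ty":0,"tz":0,"ax":0,"ay":0,"az":0,"jaw":0},{"tx":0,"ty":0,"tz":0,"ax":0,"ay":0,"az":0,"jaw":0.4},{"tx":0,"ty":0,"tz":0,"ax":0,"ay":0,"az":0,"jaw":0.4},{"tx":0,"ty":0,"tz":0,"ax":0,"ay":0,"az":0,"jaw":0.4},{"tx":0,"ty":0,"tz":0,"ax":0,"ay":0,"az":0,"jaw":0.4},{"tx":0,"ty":0,"tz":0,"ax":0,"ay":0,"az":0,"jaw":0.4}]'
```

```text
t: 16.95
ee_pos: [648.1, 33.8, 73.0]
orientation: [-3.142, 0.0, -0.001]
ft_force: [0.0, -0.8, 0.1]
width: 35.1
```

```bash
python3 -m inch '[{"tx":0,"ty":0,"tz":-4,"ax":0,"ay":0,"az":0,"jaw":0.4},{"tx":0,"ty":0,"tz":-5,"ax":0,"ay":0,"az":0,"jaw":0.4},{"tx":0,"ty":0,"tz":-6,"ax":0,"ay":0,"az":0,"jaw":0},{"tx":-3.3,"ty":1,"tz":-2,"ax":0,"ay":0,"az":0,"jaw":0},{"tx":-3.3,"ty":1,"tz":-2,"ax":0,"ay":0,"az":0,"jaw":0},{"tx":-3.25,"ty":1,"tz":0,"ax":0,"ay":0,"az":0,"jaw":0},{"tx":0,"ty":0,"tz":0,"ax":0,"ay":0,"az":0,"jaw":0},{"tx":0,"ty":0,"tz":0,"ax":0,"ay":0,"az":0,"jaw":0}]'
python3 - <<'E'
from h import *
o=get_obs()
im,d,c=shot('wrist');P=cloud(d,c);save(im,'w2.png')
P=P[:250];X,Y,Z=P[...,0],P[...,1],P[...,2]
top=(Z>97)&(Z<110)&(X>480)&(X<620)&(Y>-90)&(Y<180)
for nm,m in(('L',top&(X<550)),('R',top&(X>550))):print(nm,m.sum(),np.percentile(X[m],[1,50,99]),np.median(Z[m]),Y[m].min(),Y[m].max())
q=(abs(X-550)<12)&(Y>-80)&(Y<175)
for y in range(-80,176,8):
    m=q&(Y>=y)&(Y<y+8)
    if m.sum(): print(y,round(float(np.median(Z[m])),1),end=' | ')
h=(X>620)&(X<670)&(Y>-40)&(Y<110)&(Z>30);print('\nhandle',np.median(X[h]),np.median(Z[h]),Z[h].max())
E
```

```text
t: 17.95
ee_pos: [550.0, 3.9, 263.1]
orientation: [-3.141, 0.0, -0.002]
ft_force: [0.2, -0.5, -0.2]
width: 0.5
L 5217 [507.88600846 518.96889693 547.12407628] 103.01228114018225 -58.32631462763972 179.97772807291793
R 5190 [553.80891553 580.83135662 591.79004964] 102.9855092087698 -57.97228443389828 179.98651846140748
-56 94.6 | -48 94.9 | -40 95.2 | -32 95.1 | -24 95.1 | -16 95.1 | -8 95.1 | 0 95.2 | 8 269.7 | 16 95.0 | 24 95.1 | 32 95.1 | 40 95.0 | 48 95.0 | 56 95.0 | 64 95.2 | 72 425.7 | 80 95.1 | 88 95.1 | 96 94.7 | 104 60.9 | 112 6.6 | 120 6.5 | 128 6.6 | 136 6.5 | 144 6.4 | 152 6.6 | 160 68.2 | 168 102.0 | 
handle 643.322672288605 77.00879802571363 80.34932222508479
```

View pics/w2.png

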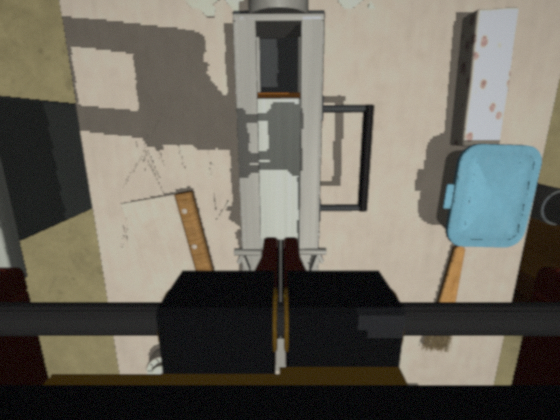

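The cage is right over (handle on the far side, columns 320-372). The tin's bottom is up at z 95 and the board's end is at y≈108 (row 95). The gap behind it, rows 25-92, is free. Entering it now.

```bash
python3 -m inch '[{"tx":0,"ty":-4.5,"tz":0,"ax":0,"ay":0,"az":0,"jaw":0},{"tx":0,"ty":-4.5,"tz":0,"ax":0,"ay":0,"az":0,"jaw":0},{"tx":0,"ty":-4.4,"tz":0,"ax":0,"ay":0,"az":0,"jaw":0},{"tx":0,"ty":0,"tz":4,"ax":0,"ay":0,"az":0,"jaw":0},{"tx":0,"ty":0,"tz":4,"ax":0,"ay":0,"az":0,"jaw":0},{"tx":0,"ty":0,"tz":4,"ax":0,"ay":0,"az":0,"jaw":0},{"tx":0,"ty":0,"tz":3,"ax":0,"ay":0,"az":0,"jaw":0},{"tx":0,"ty":0,"tz":2,"ax":0,"ay":0,"az":0,"jaw":0},{"tx":0,"ty":0,"tz":2,"ax":0,"ay":0,"az":0,"jaw":0},{"tx":0,"ty":0,"tz":2,"ax":0,"ay":0,"az":0,"jaw":0},{"tx":0,"ty":0,"tz":0,"ax":0,"ay":0,"az":0,"jaw":0}]'
```

```text
t: 19.38
ee_pos: [548.7, 138.0, 50.9]
orientation: [3.141, 0.0, -0.005]
ft_force: [-0.1, -0.3, 0.2]
width: 0.7
```

```bash
python3 -m inch '[{"tx":0.08,"ty":1.2,"tz":-0.15,"ax":0,"ay":0,"az":0,"jaw":0},{"tx":0,"ty":1.0,"tz":0,"ax":0,"ay":0,"az":0,"jaw":0},{"tx":0.02,"ty":1.5,"tz":0,"ax":0,"ay":0,"az":0,"jaw":0},{"tx":0.02,"ty":1.5,"tz":0,"ax":0,"ay":0,"az":0,"jaw":0},{"tx":0.02,"ty":1.5,"tz":0,"ax":0,"ay":0,"az":0,"jaw":0},{"tx":0,"ty":1.5,"tz":0,"ax":0,"ay":0,"az":0,"jaw":0}]'
```

```text
t: 20.12
ee_pos: [551.4, 55.0, 55.1]
orientation: [-3.141, 0.001, -0.003]
ft_force: [1.4, 5.5, 1.2]
width: 0.5
```

```bash
python3 -m inch '[{"tx":0,"ty":1.5,"tz":0,"ax":0,"ay":0,"az":0,"jaw":0},{"tx":0,"ty":1.5,"tz":0,"ax":0,"ay":0,"az":0,"jaw":0},{"tx":0,"ty":1.5,"tz":0,"ax":0,"ay":0,"az":0,"jaw":0},{"tx":0,"ty":1.5,"tz":0,"ax":0,"ay":0,"az":0,"jaw":0},{"tx":0,"ty":1.5,"tz":0,"ax":0,"ay":0,"az":0,"jaw":0},{"tx":0,"ty":1.5,"tz":0,"ax":0,"ay":0,"az":0,"jaw":0},{"tx":0,"ty":1.5,"tz":0,"ax":0,"ay":0,"az":0,"jaw":0},{"tx":0,"ty":1.2,"tz":0,"ax":0,"ay":0,"az":0,"jaw":0},{"tx":0,"ty":0.9,"tz":0,"ax":0,"ay":0,"az":0,"jaw":0},{"tx":0,"ty":0,"tz":0,"ax":0,"ay":0,"az":0,"jaw":0}]'
```

```text
t: 21.38
ee_pos: [550.6, -71.6, 54.8]
orientation: [3.141, -0.002, 0.001]
ft_force: [0.9, 0.0, -0.2]
width: 0.1
```

```bash
python3 -m inch '[{"tx":0,"ty":0.4,"tz":0,"ax":0,"ay":0,"az":0,"jaw":0},{"tx":0,"ty":0.2,"tz":0,"ax":0,"ay":0,"az":0,"jaw":0},{"tx":0,"ty":0,"tz":0,"ax":0,"ay":0,"az":0,"jaw":0},{"tx":0,"ty":-1.5,"tz":0,"ax":0,"ay":0,"az":0,"jaw":0},{"tx":0,"ty":0,"tz":-5,"ax":0,"ay":0,"az":0,"jaw":0},{"tx":0,"ty":0,"tz":-5,"ax":0,"ay":0,"az":0,"jaw":0},{"tx":0,"ty":0,"tz":-6,"ax":0,"ay":0,"az":0,"jaw":0},{"tx":0,"ty":4,"tz":-4,"ax":0,"ay":0,"az":0,"jaw":1},{"tx":0,"ty":4,"tz":0,"ax":0,"ay":0,"az":0,"jaw":1},{"tx":0,"ty":4,"tz":0,"ax":0,"ay":0,"az":0,"jaw":1},{"tx":0,"ty":4,"tz":0,"ax":0,"ay":0,"az":0,"jaw":1},{"tx":0,"ty":3,"tz":0,"ax":0,"ay":0,"az":0,"jaw":1}]'
python3 - <<'E'
from h import *
o=get_obs();print(o['ee_pos'])
im,d,c=shot('wrist');P=cloud(d,c);save(im,'w3.png')
P=P[:290];X,Y,Z=P[...,0],P[...,1],P[...,2]
def rect(m,n):
    Q=P[m][:,:2].astype(np.float32);r=cv2.minAreaRect(Q);print(n,len(Q),np.round(r[0],1),np.round(r[1],1),round(r[2],2),np.round(np.percentile(Z[m],[5,50,95]),1),'y',Y[m].min(),Y[m].max(),'x',X[m].min(),X[m].max())
R0=(X>505)&(X<598)&(Y<-70)&(Y>-300)
rect(R0&(Z>90)&(Z<99),'tin');rect(R0&(Z>59.4)&(Z<64),'board')
E
```

```text
t: 22.88
ee_pos: [550.2, -252.2, 254.0]
orientation: [3.141, -0.001, -0.001]
ft_force: [0.3, -0.1, -0.7]
width: 47.0
[ 550.23004377 -252.15806321  254.00338976]
tin 10158 [ 551.9 -164.8] [ 92.8 185.6] 0.23 [93.8 95.  96.3] y -257.5558160157231 -71.87076557288376 x 505.09064733328086 597.9054221657965
board 1852 [ 551.6 -170.2] [ 92.8 199.9] 0.11 [59.5 60.6 62.1] y -270.24914185081195 -70.15236674074669 x 505.0508277315655 597.7992821461171
```

View pics/w3.png

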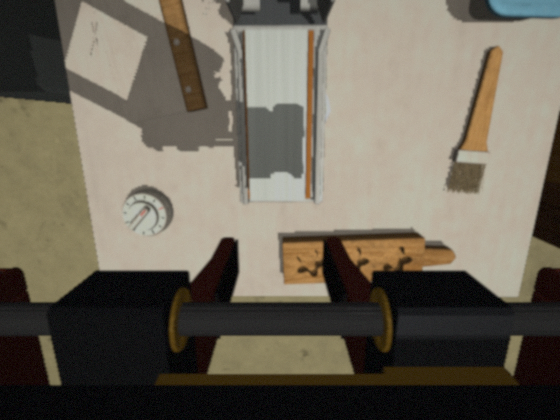

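Tin (bottom up) on the board between the fences at columns 245-315, rows 28-202. It is clear of the cage. Getting its centre robustly.

```bash
python3 - <<'E'
from h import *
im,d,c=shot('wrist');P=cloud(d,c)[:225];X,Y,Z=P[...,0],P[...,1],P[...,2]
m=((Z>92)&(Z<98)&(X>505)&(X<598)&(Y<-85)&(Y>-300)).astype(np.uint8)
m=cv2.morphologyEx(m,cv2.MORPH_OPEN,np.ones((7,7)));Q=P[m>0]
r=cv2.minAreaRect(Q[:,:2].astype(np.float32));print(r,np.percentile(Q,[1,50,99],axis=0))
b=(Z>58.5)&(Z<63)&(Y<-85)&(Y>-275)&(X>505)&(X<598);B=P[b];print(len(B),np.percentile(B,[1,99],axis=0))
b=(Z>50)&(Z<70)&(abs(X-552)<25)&(Y>-100)&(Y<-60);print('end',np.round(P[b][::20],0)[:12].tolist())
E
python3 -m inch '[{"tx":0,"ty":-3.8,"tz":0,"ax":0,"ay":0,"az":0,"jaw":1},{"tx":0,"ty":-3.8,"tz":0,"ax":0,"ay":0,"az":0,"jaw":1},{"tx":0,"ty":0,"tz":0,"ax":0,"ay":0,"az":0,"jaw":1},{"tx":0,"ty":0,"tz":0,"ax":0,"ay":0,"az":0,"jaw":1}]'
```

```text
((547.5111083984375, -176.32772827148438), (58.100624084472656, 162.2239532470703), 0.10020043700933456) [[ 519.07799875 -255.7283554    93.31787549]
 [ 547.43627612 -167.98313989   95.03055033]
 [ 575.79581751  -96.66218221   96.79380756]]
2631 [[ 506.54202852 -266.03936962   58.53569058]
 [ 596.15978196  -88.98221859   62.51446073]]
end []
t: 23.48
ee_pos: [550.7, -174.6, 254.3]
orientation: [3.141, 0.002, -0.0]
ft_force: [-0.4, -0.4, 0.5]
width: 87.4
```

```bash
python3 -m inch '[{"tx":-0.3,"ty":0.1,"tz":4.5,"ax":0,"ay":0,"az":0,"jaw":1},{"tx":0,"ty":0,"tz":4.5,"ax":0,"ay":0,"az":0,"jaw":1},{"tx":0,"ty":0,"tz":4,"ax":0,"ay":0,"az":0,"jaw":1},{"tx":0,"ty":0,"tz":2.8,"ax":0,"ay":0,"az":0,"jaw":1},{"tx":0,"ty":0,"tz":2,"ax":0,"ay":0,"az":0,"jaw":1},{"tx":0,"ty":0,"tz":1,"ax":0,"ay":0,"az":0,"jaw":1},{"tx":0,"ty":0,"tz":0,"ax":0,"ay":0,"az":0,"jaw":1}]'
```

```text
t: 24.35
ee_pos: [547.4, -176.5, 65.9]
orientation: [-3.141, 0.001, 0.001]
ft_force: [-0.5, -0.2, 0.5]
width: 87.9
```

```bash
python3 -m inch '[{"tx":0,"ty":0,"tz":0,"ax":0,"ay":0,"az":0,"jaw":0},{"tx":0,"ty":0,"tz":0,"ax":0,"ay":0,"az":0,"jaw":0},{"tx":0,"ty":0,"tz":0,"ax":0,"ay":0,"az":0,"jaw":0},{"tx":0,"ty":0,"tz":0,"ax":0,"ay":0,"az":0,"jaw":0},{"tx":0,"ty":0,"tz":0,"ax":0,"ay":0,"az":0,"jaw":0}]'
```

```text
t: 24.98
ee_pos: [547.4, -176.2, 66.7]
orientation: [3.142, 0.0, -0.001]
ft_force: [-3.2, 0.9, 6.3]
width: 57.8
```

```bash
python3 -m inch '[{"tx":0,"ty":0,"tz":-0.3,"ax":0,"ay":0,"az":0,"jaw":0},{"tx":0,"ty":0,"tz":-0.5,"ax":0,"ay":0,"az":0,"jaw":0},{"tx":0,"ty":0,"tz":-0.6,"ax":0,"ay":0,"az":0,"jaw":0},{"tx":0,"ty":0,"tz":-0.6,"ax":0,"ay":0,"az":0,"jaw":0},{"tx":0,"ty":0,"tz":-0.8,"ax":0,"ay":0,"az":0,"jaw":0},{"tx":0,"ty":0,"tz":-0.8,"ax":0,"ay":0,"az":0,"jaw":0},{"tx":0,"ty":0,"tz":-0.8,"ax":0,"ay":0,"az":0,"jaw":0},{"tx":0,"ty":0,"tz":-0.8,"ax":0,"ay":0,"az":0,"jaw":0},{"tx":0,"ty":0,"tz":-0.8,"ax":0,"ay":0,"az":0,"jaw":0},{"tx":0,"ty":0,"tz":0,"ax":0,"ay":0,"az":0,"jaw":0}]'
python3 - <<'E'
from h import *
im,d,c=shot('side')
save(cv2.resize(im[130:330,180:400],None,fx=3,fy=3,interpolation=cv2.INTER_CUBIC),'s2.png')
E
```

```text
t: 26.22
ee_pos: [548.2, -176.4, 127.1]
orientation: [3.141, -0.0, 0.002]
ft_force: [-0.1, 0.2, -1.6]
width: 57.9
```

View pics/s2.png

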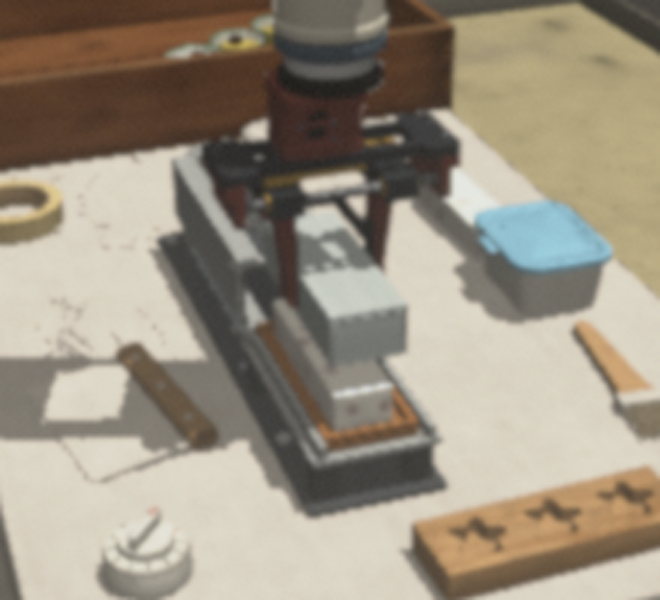

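The bar lies in the board's recess (about (360, 400)), and the tin hangs free in the gripper above it. Carrying the tin to the free counter on the far side.

```bash
python3 -m inch '[{"tx":0,"ty":0,"tz":-2,"ax":0,"ay":0,"az":0,"jaw":0},{"tx":2,"ty":0,"tz":0,"ax":0,"ay":0,"az":0,"jaw":0},{"tx":3.2,"ty":0,"tz":0,"ax":0,"ay":0,"az":0,"jaw":0},{"tx":3.2,"ty":0,"tz":0,"ax":0,"ay":0,"az":0,"jaw":0},{"tx":3.2,"ty":0,"tz":0,"ax":0,"ay":0,"az":0,"jaw":0},{"tx":2.1,"ty":0,"tz":0,"ax":0,"ay":0,"az":0,"jaw":0},{"tx":0,"ty":0,"tz":3.5,"ax":0,"ay":0,"az":0,"jaw":0},{"tx":0,"ty":0,"tz":3.5,"ax":0,"ay":0,"az":0,"jaw":0},{"tx":0,"ty":0,"tz":2.5,"ax":0,"ay":0,"az":0,"jaw":0},{"tx":0,"ty":0,"tz":1.5,"ax":0,"ay":0,"az":0,"jaw":0},{"tx":0,"ty":0,"tz":1,"ax":0,"ay":0,"az":0,"jaw":0},{"tx":0,"ty":0,"tz":0,"ax":0,"ay":0,"az":0,"jaw":0}]'
```

```text
t: 27.78
ee_pos: [684.5, -176.2, 25.9]
orientation: [-3.141, 0.0, 0.001]
ft_force: [-1.0, -0.2, -2.0]
width: 57.7
```

```bash
python3 -m inch '[{"tx":0,"ty":0,"tz":0.6,"ax":0,"ay":0,"az":0,"jaw":0},{"tx":0,"ty":0,"tz":0.4,"ax":0,"ay":0,"az":0,"jaw":0},{"tx":0,"ty":0,"tz":0.2,"ax":0,"ay":0,"az":0,"jaw":0},{"tx":0,"ty":0,"tz":0.1,"ax":0,"ay":0,"az":0,"jaw":0},{"tx":0,"ty":0,"tz":0.1,"ax":0,"ay":0,"az":0,"jaw":0},{"tx":0,"ty":0,"tz":0,"ax":0,"ay":0,"az":0,"jaw":0}]'
```

```text
t: 28.52
ee_pos: [684.7, -176.2, 12.4]
orientation: [3.142, -0.0, 0.0]
ft_force: [-1.2, -1.0, -2.6]
width: 57.8
```

```bash
python3 -m inch '[{"tx":0,"ty":0,"tz":0.1,"ax":0,"ay":0,"az":0,"jaw":0},{"tx":0,"ty":0,"tz":0.05,"ax":0,"ay":0,"az":0,"jaw":0},{"tx":0,"ty":0,"tz":0,"ax":0,"ay":0,"az":0,"jaw":0}]'
```

```text
t: 28.9
ee_pos: [684.8, -176.3, 12.3]
orientation: [3.141, 0.0, 0.0]
ft_force: [-3.4, 1.3, 10.0]
width: 57.5
```

Contact felt (10 N up). I release, retreat upward and check.

```bash
python3 -m inch '[{"tx":0,"ty":0,"tz":0,"ax":0,"ay":0,"az":0,"jaw":1},{"tx":0,"ty":0,"tz":0,"ax":0,"ay":0,"az":0,"jaw":1},{"tx":0,"ty":0,"tz":0,"ax":0,"ay":0,"az":0,"jaw":1},{"tx":0,"ty":0,"tz":0,"ax":0,"ay":0,"az":0,"jaw":1},{"tx":0,"ty":0,"tz":-3,"ax":0,"ay":0,"az":0,"jaw":1},{"tx":0,"ty":0,"tz":-5,"ax":0,"ay":0,"az":0,"jaw":1},{"tx":0,"ty":0,"tz":-5,"ax":0,"ay":0,"az":0,"jaw":1},{"tx":0,"ty":0,"tz":-5,"ax":0,"ay":0,"az":0,"jaw":1},{"tx":0,"ty":0,"tz":-5,"ax":0,"ay":0,"az":0,"jaw":1},{"tx":0,"ty":0,"tz":-5,"ax":0,"ay":0,"az":0,"jaw":1}]'
python3 -m inch '[{"tx":-2,"ty":-6,"tz":0,"ax":0,"ay":0,"az":0,"jaw":1},{"tx":-2,"ty":-5.5,"tz":0,"ax":0,"ay":0,"az":0,"jaw":1},{"tx":-2,"ty":-5.5,"tz":0,"ax":0,"ay":0,"az":0,"jaw":1},{"tx":-2,"ty":-5.5,"tz":0,"ax":0,"ay":0,"az":0,"jaw":1},{"tx":-2,"ty":-5.5,"tz":0,"ax":0,"ay":0,"az":0,"jaw":1},{"tx":0,"ty":-5.5,"tz":0,"ax":0,"ay":0,"az":0,"jaw":1},{"tx":0,"ty":-5.5,"tz":0,"ax":0,"ay":0,"az":0,"jaw":1},{"tx":0,"ty":0,"tz":0,"ax":0,"ay":0,"az":0,"jaw":1}]'
python3 - <<'E'
from h import *
im,d,c=shot('top');P=cloud(d,c);X,Y,Z=P[...,0],P[...,1],P[...,2]
def rect(n,z0,z1,x0,x1,y0,y1):
    m=(Z>z0)&(Z<z1)&(X>x0)&(X<x1)&(Y>y0)&(Y<y1);Q=P[m]
    r=cv2.minAreaRect(Q[:,:2].astype(np.float32));print(n,len(Q),np.round(r[0],1),np.round(r[1],1),round(r[2],1),np.round(np.percentile(Q[:,2],[5,50,95]),1))
rect('tin',35,46,630,740,-290,-70);rect('bar',83,95,500,600,-290,-80);rect('boardrim',58.5,64,500,600,-290,-85)
for t in['shaker','timer','brush','scraper','tub','second_bar','mould','tape']:
    for m in masks_of('top',t)[:1]:
        Q=P[m['pixels']&(d>0)];r=cv2.minAreaRect(Q[:,:2].astype(np.float32));print(t,np.round(m['location']),np.round(np.median(Q,0)),np.round(r[0]),np.round(r[1]))
im2,_,_=shot('side')
save(np.hstack([cv2.resize(im[90:330,120:460],(580,410)),cv2.resize(im2[160:310,200:280+0],(219,410))]),'f.png')
E
```

```text
t: 30.15
ee_pos: [684.4, -176.1, 292.4]
orientation: [-3.142, 0.0, 0.0]
ft_force: [0.1, -0.5, -0.6]
width: 87.9
t: 31.15
ee_pos: [584.4, 216.4, 290.7]
orientation: [-3.141, -0.007, -0.0]
ft_force: [-0.2, -0.1, 1.2]
width: 88.0
tin 1180 [ 685.3 -178.8] [ 59.  161.7] 0.0 [36.1 40.  44.2]
bar 987 [ 546.3 -178.7] [150.5  46.5] 89.5 [85.  88.6 92.6]
boardrim 448 [ 551.7 -178.5] [ 95.9 183. ] 0.8 [58.8 60.5 63.3]
shaker [194. 192.] [629. 230.  76.] [633. 232.] [52. 20.]
timer [383. 292.] [ 373. -292.   26.] [ 374. -296.] [59. 62.]
brush [354. 140.] [ 800. -209.    9.] [ 799. -184.] [169.  44.]
scraper [342. 177.] [ 682. -179.   40.] [ 685. -182.] [168.  63.]
tub [282. 133.] [804. -13.  58.] [805. -13.] [131. 107.]
second_bar [236. 137.] [791. 123.  33.] [795. 123.] [ 49. 150.]
mould [404. 187.] [ 657. -360.   24.] [ 674. -364.] [242.  73.]
```

View pics/f.png

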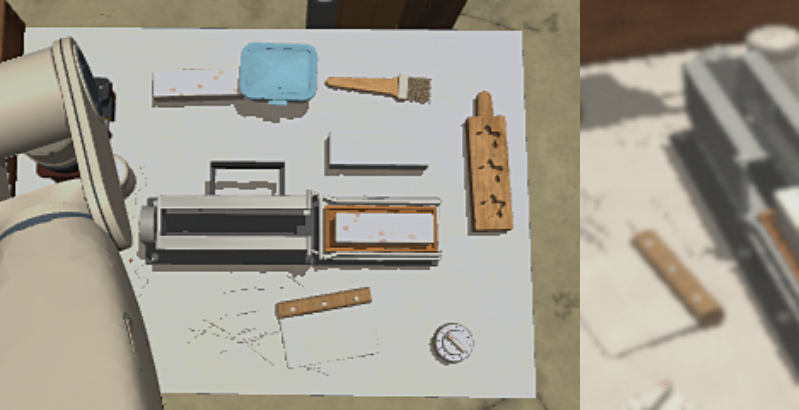

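```bash
python3 -c "
from workcell import ctrl;print(ctrl.close_job())"
```

```text
the job is handed in; nothing more can be done
None
```

The job is done and handed in after about 31 s of robot time. I pushed the tin and board together into the cage until they hit the stops. Then I swung the cage right over by its handle, drew the pair back out onto the table with a finger in the gap behind it, lifted the tin off and set it on the counter.

**Last checks, from the top camera:**
- **Tin:** lying flat, mouth down, at (685, -179) with its upper face at 40 mm, clear of the stand and the board.
- **Bar:** in the board's recess on the stand's table, at (546, -179) with its top at 88.6 mm, which is the height expected there.
- **Cage:** turned over, with the handle on the far side.
- **Other things:** timer, brush, tub, second bar and mould measured where they were at the start.

**What fell short or disagreed:**
- **Radial force:** partway through the swing my arc was too tight and put up to about 47 N of radial force on the handle through the fingers. I eased it off before going on. This was below the 120 N wrist limit, and I believe the 40 N limit, which covers the arm and gripper body, was not affected.
- **Scraper:** in the last check the network mistook the tin for the scraper. The scraper itself looks unmoved in the picture.
- **Shaker and tape:** the arm hid the tape and most of the shaker in the last picture, so I could not measure them. I sent no move near either below 290 mm.

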